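# Pack the sample pots in the courier case and put its lid on

### The job

Pack the samples for the courier: stand each of the three squat sample pots upright in the grey case, centred on the disc of the same colour as its cap, then put the lid on the case so that it sits flat on the rim all round. Do not tip a pot over, and leave the two tall amber bottles standing where they are.

Things in the scene. Friction and masses are not known exactly. Their poses are not given: they have to be found in the camera images.
- case: Open grey case, fixed: outside 224 (its x) x 116 mm (its y), walls 5 mm, rim 68 mm above the counter, black floor at 6 mm. Two cross walls 4 mm thick, up to 19 mm, at x = -36 and 36 mm part it into three compartments along x, a disc in each. Fingers set apart along its y have most room: 32 mm from a centred pot to each long wall. Origin: centre of underside, z up.
- disc_red: Red disc, 60 mm across and 2 mm thick, fixed on the floor of one of the case's compartments, centred there (72 mm from disc to disc); which compartment varies. Origin: centre of its underside, 6 mm above the counter; its top is 8 mm above the counter.
- disc_blue: Blue disc, 60 mm across and 2 mm thick, fixed on the floor of one of the case's compartments, centred there (72 mm from disc to disc); which compartment varies. Origin: centre of its underside, 6 mm above the counter; its top is 8 mm above the counter.
- disc_yellow: Yellow disc, 60 mm across and 2 mm thick, fixed on the floor of one of the case's compartments, centred there (72 mm from disc to disc); which compartment varies. Origin: centre of its underside, 6 mm above the counter; its top is 8 mm above the counter.
- pot_red: Squat white sample pot with a broad red screw cap, loose, upright on the counter: 46 mm high, cap 42 mm across and the top 18 mm of it, body 40 mm across, about 60 g. Standing on a disc its top is 54 mm above the counter, 14 mm below the case's rim. Origin: centre of its underside, z up.
- pot_blue: Squat white sample pot with a broad blue screw cap, loose, upright on the counter: 46 mm high, cap 42 mm across and the top 18 mm of it, body 40 mm across, about 60 g. Standing on a disc its top is 54 mm above the counter, 14 mm below the case's rim. Origin: centre of its underside, z up.
- pot_yellow: Squat white sample pot with a broad yellow screw cap, loose, upright on the counter: 46 mm high, cap 42 mm across and the top 18 mm of it, body 40 mm across, about 60 g. Standing on a disc its top is 54 mm above the counter, 14 mm below the case's rim. Origin: centre of its underside, z up.
- lid: Loose grey lid, 0.28 kg: plate 240 (its x) x 132 mm (y), 6 thick; below it two round black bosses 90 mm across, 8 deep, at x = -54 and 54, enter the case mouth with 8 mm play all round; on top a black bar grip 100 long (x), 16 thick (y), 14 to 44 mm above origin. Origin: centre, at the bosses' underside, z up. Seated: x along the case's x (either way), origin 60 mm above the case's.
- bottle_red: Tall amber glass bottle with a narrow red cap and a white band, loose, upright among the pots: 95 mm high, 44 mm across, cap 25 mm across, about 160 g; not part of the job. Origin: centre of its underside, z up.
- bottle_blue: Tall amber glass bottle with a narrow blue cap and a white band, loose, upright among the pots: 95 mm high, 44 mm across, cap 25 mm across, about 160 g; not part of the job. Origin: centre of its underside, z up.
Things that resemble listed ones, but are neither listed nor needed, are in the scene too. Leave any turquoise look-alike of the pot_red alone.

How it is judged (in metres and radians):
At the end, for the whole second after the job is handed in: Each pot upright (0.1 rad), at rest, within 15 mm of the centre of its own colour's disc, on the case floor; lid at rest on the rim, within 13 mm of centre, 3 mm of fully down, 0.035 rad of level, 0.2 rad of the case's direction; bottles upright, within 30 mm of their start (horizontal distance between pot_red and disc_red below 0.015 m and z of each of pot_red, pot_blue, pot_yellow in the frame of case below 0.012 m and angle between each of pot_red, pot_blue, pot_yellow, bottle_red, bottle_blue's own z axis and vertical below 0.1 rad and linear speed of each of pot_red, pot_blue, pot_yellow, lid below 0.02 m/s and horizontal distance between pot_blue and disc_blue below 0.015 m and horizontal distance between pot_yellow and disc_yellow below 0.015 m and horizontal distance between lid and case below 0.013 m and z of lid in the frame of case between 0.056 and 0.063 m and angle between lid's own z axis and vertical below 0.035 rad and angle between the x axis of lid and the x axis of case, either way round below 0.2 rad and distance of each of bottle_red, bottle_blue from where it was at the start of the episode below 0.03 m); the robot touches nothing.
It fails at once if the red-capped sample pot is tipped over (angle between pot_red's own z axis and vertical above 0.8 rad).
It fails at once if the blue-capped sample pot is tipped over (angle between pot_blue's own z axis and vertical above 0.8 rad).
It fails at once if the yellow-capped sample pot is tipped over (angle between pot_yellow's own z axis and vertical above 0.8 rad).
It fails at once if the tall red-capped bottle is shifted or tipped (distance of bottle_red from where it was at the start of the episode above 0.03 m or angle between bottle_red's own z axis and vertical above 0.5 rad).
It fails at once if the tall blue-capped bottle is shifted or tipped (distance of bottle_blue from where it was at the start of the episode above 0.03 m or angle between bottle_blue's own z axis and vertical above 0.5 rad).
It also fails if it takes over 109 s, if anything falls off the work surface, if the arm or the gripper's body presses on something with over 40 N, if the wrist force passes 120 N, or if a joint passes its speed limit or range.

### The arm

A 6-joint arm with a two-finger parallel gripper is mounted at the origin on the work surface. World frame = base frame: x ahead of the robot, y to its left, z up, the work surface at z = 0. Lengths are in mm, angles in degrees, forces in N, time in s.
With the tool pointing down it reaches from about 425 to 1125 mm from the base axis. Payload 14.9 kg.
Tool frame: the origin (TCP) lies at the very end of the fingers, on their centre line; the grasp point (between the pads) lies ctrl.grasp_offset behind it (ctrl.grasp_offset is the distance from the TCP to the grasp point, in mm); z points along the fingers, y is the direction in which the jaws open and shut (so a half turn about z gives the same grasp; the last joint's range is limited). The gripper opens to 91 mm and grips with 3 to 60 N. Pads are 32 mm wide; open, the fingers measure 118 mm over their backs; the gripper's body (76 mm by 178 mm) begins 60 mm behind the grasp point.
Start: joints at [61.977, 21.709, 99.362, -0, 58.929, -1.908], TCP at [308.135, 628.546, 213.932] pointing down, gripper open.
Joint ranges: [-158.91, 158.91], [-42.39, 125.64], [0.06, 152.35], [-60.88, 240.88], [17.5, 164.5], [-176.32, 176.32]. Speed limits (degrees/s): [108.29, 108.29, 136.94, 180, 180, 180].

### API

Orientations are given as [roll, pitch, yaw] about the fixed x, y, z axes, in that order (R = Rz(yaw) Ry(pitch) Rx(roll)).
In Python, from bench import monitor, cams, ctrl gives the robot as it stands.
- The arm moves only by the tool jog_arm, never from a script. Its argument "moves" is one flat list of numbers, 7 for each row, row after row: the shift along the world's x, y, z in m, then the turn, a rotation vector about the world's x, y, z in degrees, then the opening, from -1 (shut) to 1 (fully open). In form: [tx, ty, tz, ax, ay, az, claw, tx, ty, tz, ax, ay, az, claw, ...]. A call has 1 to 12 rows; each row shifts and turns the commanded pose from where the row before left it; what a row does not reach is not made up. A row lasts 1/12 s, in which the tool goes at most 41.7 mm and 7.16 degrees, less where a joint would pass 70% of its speed; a pose out of reach is approached as far as the arm can. A call with a gripper value outside its range is refused whole. The fingers move at their own pace and stop on an object; the grip force is fixed at half the most. Time passes only in rows, so rows that do not move let the fingers close. It gives the time, the measured TCP pose, the force and the opening at its end, in the units of the state.
- monitor.observe(): the state, without advancing time (a new reading comes with each control period).
- cams.grab_frame(name): name is "scene" or "side" or "wrist"; returns the picture (384x512x3 uint8, blue, green, red); there is no depth.
- cams.calibration(name): a dict with "camera_matrix" (3x3 intrinsics, pixels), "distortion" ([k1, k2, p1, p2, k3] as OpenCV has them; the pictures are not rectified), "pose" (4x4, takes a point from camera to world coordinates). Camera axes: x right, y up, looking along -z (the intrinsics and any distortion apply to the point x, -y, -z); pixel columns grow to the right and rows downward; lengths in mm; the calibration is good to about 2 mm. A picture is of the moment at which its call begins: read the wrist's pose just before it. calibration takes no time and is no camera call; for the wrist camera it gives the pose at the moment of the call.
- ctrl.finish_job(): hands the job in, once; it reports no verdict.
The state is a dict: "clock": time; "q": joint angles; "joint_velocities": joint speeds; "joint_efforts": joint torques, N m; "ee_pos": TCP position; "orientation": TCP orientation; "force": force on the tool from outside, world axes, zero at the start; "torque": the same for the moment, N m; "grip_width": opening from 0.0 (shut) to 1.0 (fully open).
Only numpy, scipy, OpenCV 4.12 (cv2) and the standard library are available. Lean on these libraries where they do the work, as an engineer would, in place of code of your own. Each camera call takes 0.05 s, during which the arm holds its last target. There are 200 camera calls.

## Working session

There is one attempt and no reset: what is moved stays moved. The work goes in short steps, Python scripts to look and compute and a tool call to move; the robot and the scene stay as the last step left them, time stands still between calls to the robot, and variables do not carry over. Pictures are saved under pics/ and viewed, about 12 in all and at most 16, crops included, and the job is handed in when it is done.

Besides the shell and the picture viewer there is one more tool, called after "Call:" in YAML: its name, and indented under it one key for each argument. jog_arm: Moves the arm, as the interface text tells. Its arguments: {"type":"object","properties":{"moves":{"type":"array","items":{"type":"number"}}},"required":["moves"]}

```bash
mkdir -p pics; ls
python3 - <<'E'
from bench import monitor,cams,ctrl
import cv2
s=monitor.observe();print(s,ctrl.grasp_offset)
for n in ["scene","side"]:
    cv2.imwrite(f"pics/{n}0.png",cv2.resize(cams.grab_frame(n),(800,600),interpolation=cv2.INTER_CUBIC))
    c=cams.calibration(n);print(n,c["pose"].round(3).tolist() if hasattr(c["pose"],"round") else c["pose"],c["camera_matrix"],c["distortion"])
E
```

```text
pics
{'clock': 0.0, 'q': array([ 6.19753106e+01,  2.17406927e+01,  9.93955485e+01, -2.45504497e-04,
        5.89286992e+01, -1.90779537e+00]), 'joint_velocities': array([ 0.04427146,  0.06855576, -0.03440346, -0.00868686, -0.10023897,
        0.03200307]), 'joint_efforts': array([-2.35513515e-03, -7.63706803e+01, -4.34379458e+01,  6.50967797e-02,
        4.23902739e-02, -1.26620475e-04]), 'ee_pos': array([307.95844294, 628.17197733, 213.26220323]), 'orientation': array([-1.79935089e+02, -1.95192033e-03,  1.53883232e+02]), 'force': array([ 0.72151593,  1.03200759, -0.05021964]), 'torque': array([ 0.01626343, -0.04441967, -0.04413767]), 'grip_width': 0.9982074578261206} 18.8
scene [[-0.336, -0.675, 0.657, 1153.699], [0.942, -0.252, 0.223, 176.466], [0.015, 0.694, 0.72, 671.009], [0.0, 0.0, 0.0, 1.0]] [[397.55638438   0.         252.39623012]
 [  0.         397.55638438 195.20626793]
 [  0.           0.           1.        ]] [-0.06518994  0.          0.          0.          0.        ]
side [[0.897, 0.313, -0.312, 172.775], [-0.441, 0.603, -0.665, -842.038], [-0.02, 0.734, 0.679, 890.208], [0.0, 0.0, 0.0, 1.0]] [[469.41399875   0.         255.65745167]
 [  0.         469.41399875 184.86208542]
 [  0.           0.           1.        ]] [-0.0730013  0.         0.         0.         0.       ]
```

View pics/scene0.png

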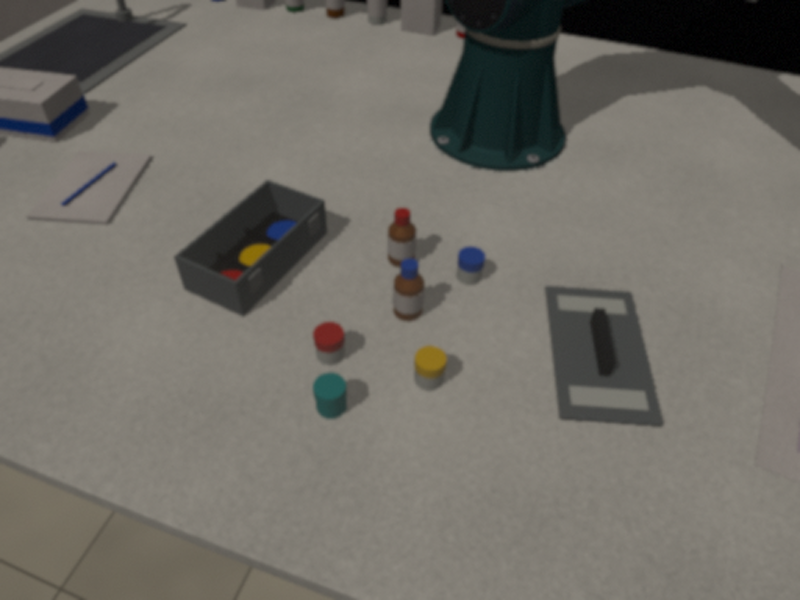

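View pics/side0.png

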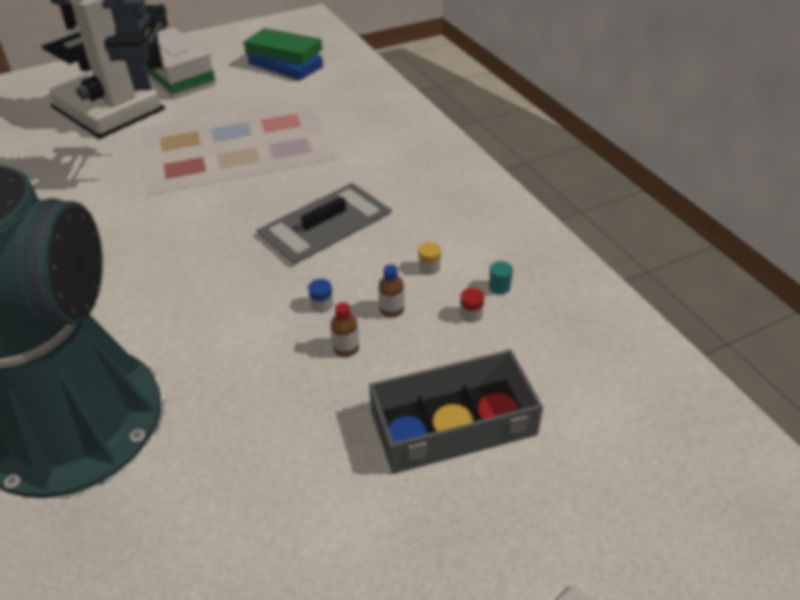

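Scene picture, candidates: red cap pot (329,340), blue cap pot (471,262), yellow cap pot (430,365). Look-alikes are the turquoise pot (330,393), the red-capped bottle (402,235) and the blue-capped bottle (409,288). The lid grip is at (603,342) and the case at (252,245), with discs red, yellow, blue from near to far. I choose the squat white pots with broad caps and check them in close crops.

```bash
cat > h.py <<'E'
import numpy as np,cv2
from bench import monitor,cams,ctrl
def ray(cal,uv):
    p=cv2.undistortPoints(np.array(uv,float).reshape(-1,1,2),np.array(cal["camera_matrix"]),np.array(cal["distortion"]))[:,0]
    P=np.array(cal["pose"]); d=np.c_[p[:,0],-p[:,1],-np.ones(len(p))]@P[:3,:3].T
    return P[:3,3],d
def onz(cal,uv,z):
    o,d=ray(cal,uv); return o+d*((z-o[2])/d[:,2])[:,None]
def proj(cal,X):
    P=np.array(cal["pose"]); c=(np.array(X,float).reshape(-1,3)-P[:3,3])@P[:3,:3]
    return cv2.projectPoints(c*[1,-1,-1],np.zeros(3),np.zeros(3),np.array(cal["camera_matrix"]),np.array(cal["distortion"]))[0][:,0]
E
python3 - <<'E'
from h import *
for n,(x,y,w,h,k) in {"scene":(108,110,330,165,2.4),"side":(155,110,200,195,3)}.items():
    im=cams.grab_frame(n); cv2.imwrite(f"pics/{n}_raw.png",im)
    cv2.imwrite(f"pics/{n}c.png",cv2.resize(im[y:y+h,x:x+w],None,fx=k,fy=k,interpolation=cv2.INTER_CUBIC))
E
```

```text
(no output)
```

View pics/scenec.png

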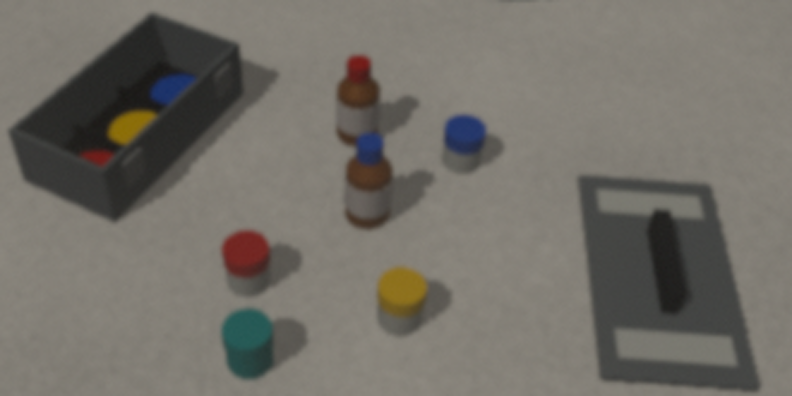

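View pics/sidec.png

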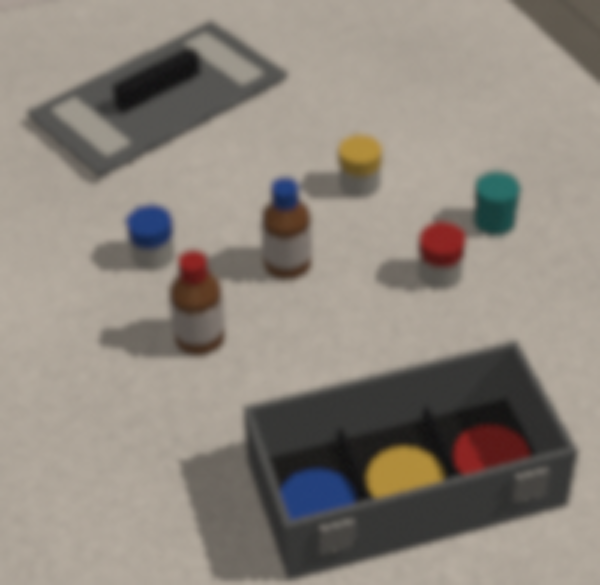

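Run:
```python
from h import *
np.set_printoptions(suppress=True,precision=1)
S=cams.calibration("scene");D=cams.calibration("side")
f=lambda p:np.array(p)/2.4+[108,110]
g=lambda p:np.array(p)/3+[155,110]
for nm,z,a,b in [("pots r b y",46,[(246,247),(465,131),(403,285)],[(442,238),(150,221),(360,150)]),
 ("bottles r b",95,[(359,62),(370,141)],[(194,259),(285,186)]),
 ("rim",68,[(152,14),(238,45),(107,168),(13,131)],[(247,409),(287,522),(576,451),(516,344)]),
 ("discs r y b",8,[(100,165),(137,129),(180,90)],[(492,460),(404,481),(316,503)]),
 ("lid",14,[(580,178),(711,186),(757,386),(601,378)],[(28,116),(100,177),(286,74),(209,24)]),
 ("grip",44,[(659,212),(672,307)],[(118,97),(193,55)])]:
    print(nm);A=onz(S,f(a),z);B=onz(D,g(b),z)
    print(np.c_[A[:,:2],B[:,:2]]); print("mean",A.mean(0)[:2],B.mean(0)[:2])
    if nm in("lid","rim"):
        for M in(A,B): print([np.round((np.linalg.norm(M[(i+1)%4]-M[i]),np.degrees(np.arctan2(*(M[(i+1)%4]-M[i])[1::-1]))),1) for i in range(4)])
```

```text
pots r b y
[[662.2 -82.2 661.8 -86.8]
 [447.2  58.3 443.   51.4]
 [655.2  58.9 654.6  52.2]]
mean [588.2  11.7] [586.4   5.6]
bottles r b
[[440.5 -56.1 442.3 -59.6]
 [545.9  -9.1 547.  -12.6]]
mean [493.2 -32.6] [494.6 -36.1]
rim
[[ 405.9 -305.9  423.4 -201.6]
 [ 424.5 -195.1  405.6 -307.9]
 [ 636.  -230.5  621.2 -348.2]
 [ 622.7 -340.   639.2 -238.3]]
mean [ 522.3 -267.9] [ 522.4 -274. ]
[array([112.4,  80.5]), array([214.5,  -9.5]), array([110.3, -96.9]), array([219.4, 171.1])]
[array([107.8, -99.5]), array([219.3, -10.6]), array([111.4,  80.7]), array([218.9, 170.3])]
discs r y b
[[ 583.1 -279.8  590.6 -289.4]
 [ 521.8 -271.   519.7 -275.6]
 [ 448.6 -257.7  449.9 -263.2]]
mean [ 517.8 -269.5] [ 520.1 -276.1]
lid
[[438.4 177.4 401.2 288.7]
 [403.2 303.1 433.6 165.6]
 [631.2 359.9 662.6 230.6]
 [667.3 235.5 627.7 351.5]]
mean [535. 269.] [531.3 259.1]
[array([130.5, 105.6]), array([235.,  14.]), array([129.5, -73.8]), array([ 236.1, -165.8])]
[array([127.3, -75.3]), array([238. ,  15.8]), array([125.9, 106.1]), array([ 235.1, -164.5])]
grip
[[489.8 254.2 482.4 237.2]
 [598.2 278.  575.6 267.4]]
mean [544.  266.1] [529.  252.3]
```

Call:
jog_arm:
  moves: [0.019,-0.03,0.006,0,0,1.34,1,0.019,-0.03,0.006,0,0,1.34,1,0.019,-0.03,0.006,0,0,1.34,1,0.019,-0.03,0.006,0,0,1.34,1,0.019,-0.03,0.006,0,0,1.34,1,0.019,-0.03,0.006,0,0,1.34,1,0.019,-0.03,0.006,0,0,1.34,1,0.019,-0.03,0.006,0,0,1.34,1,0.019,-0.03,0.006,0,0,1.34,1,0.019,-0.03,0.006,0,0,1.34,1,0.019,-0.03,0.006,0,0,1.34,1,0,0,0,0,0,1.34,1]

```text
clock: 1.2
ee_pos: [519.9, 294.8, 281.2]
orientation: [180.0, 0.1, 169.9]
force: [0.5, 0.5, 1.5]
grip_width: 0.999
```

```bash
cat >> h.py <<'E'
def wshot(name):
    s=monitor.observe();print(s["clock"],s["ee_pos"].round(1),s["orientation"].round(1),s["grip_width"].round(2))
    cal=cams.calibration("wrist");im=cams.grab_frame("wrist")
    import pickle;pickle.dump(cal,open(f"pics/{name}.pkl","wb"));cv2.imwrite(f"pics/{name}_raw.png",im)
    cv2.imwrite(f"pics/{name}.png",cv2.resize(im,(800,600),interpolation=cv2.INTER_CUBIC));return cal,im
def wpts(name,pts,z):
    import pickle;cal=pickle.load(open(f"pics/{name}.pkl","rb"));return onz(cal,np.array(pts)*0.64,z)
E
python3 -c "
from h import *
wshot('w1')"
```

```text
Traceback (most recent call last):
  File "h.py", line 13, in wshot
    s=monitor.observe();print(s["clock"],s["ee_pos"].round(1),s["orientation"].round(1),s["grip_width"].round(2))
                                                                                        ^^^^^^^^^^^^^^^^^^^^^
AttributeError: 'float' object has no attribute 'round'
```

```bash
sed -i 's/s\["grip_width"\].round(2)/round(s["grip_width"],2)/' h.py; python3 -c "
from h import *
wshot('w1')"
```

```text
1.2 [519.9 294.8 281.2] [1.800e+02 1.000e-01 1.699e+02] 1.0
```

View pics/w1.png

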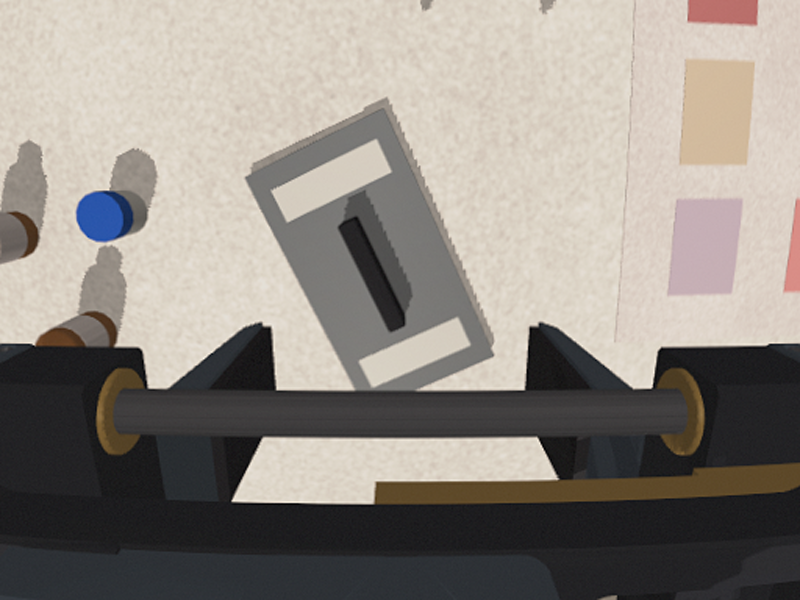

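Wrist view: the lid with its bar from (348,220) to (397,328), and the blue pot's cap at (103,216).

```bash
python3 -c "
from h import *
np.set_printoptions(suppress=True,precision=1)
g=wpts('w1',[(339,224),(357,217),(405,325),(389,332)],44);print(g,g.mean(0))
a=g[2:].mean(0)-g[:2].mean(0);print(np.linalg.norm(a),np.degrees(np.arctan2(a[1],a[0])))
p=wpts('w1',[(246,178),(384,105),(493,355)],14);print(p,(p[0]+p[2])/2)
print(wpts('w1',[(103,216)],46))
"
```

```text
[[484.3 250.9  44. ]
 [481.4 266.2  44. ]
 [577.  288.4  44. ]
 [580.7 274.   44. ]] [530.9 269.9  44. ]
98.59419202414549 13.246945086536108
[[434.2 176.6  14. ]
 [397.5 302.8  14. ]
 [629.1 361.8  14. ]] [531.6 269.2  14. ]
[[441.7  61.1  46. ]]
```

Call:
jog_arm:
  moves: [0.018,-0.026,0,0,0,0,1,0.018,-0.026,0,0,0,0,1,0.018,-0.026,0,0,0,0,1,0.018,-0.026,0,0,0,0,1,0.018,-0.026,0,0,0,0,1,0.018,-0.026,0,0,0,0,1,0.018,-0.026,0,0,0,0,1,0.018,-0.026,0,0,0,0,1,0.018,-0.026,0,0,0,0,1,0.018,-0.026,0,0,0,0,1,0.018,-0.026,0,0,0,0,1,0,0,0,0,0,0,1]

```text
clock: 2.25
ee_pos: [717.2, 9.6, 279.3]
orientation: [-180.0, 0.0, 169.8]
force: [0.2, 0.1, -0.6]
grip_width: 0.997
```

```bash
python3 -c "
from h import *
wshot('w2')"
```

```text
2.25 [717.2   9.6 279.3] [-180.     0.   169.8] 1.0
```

View pics/w2.png

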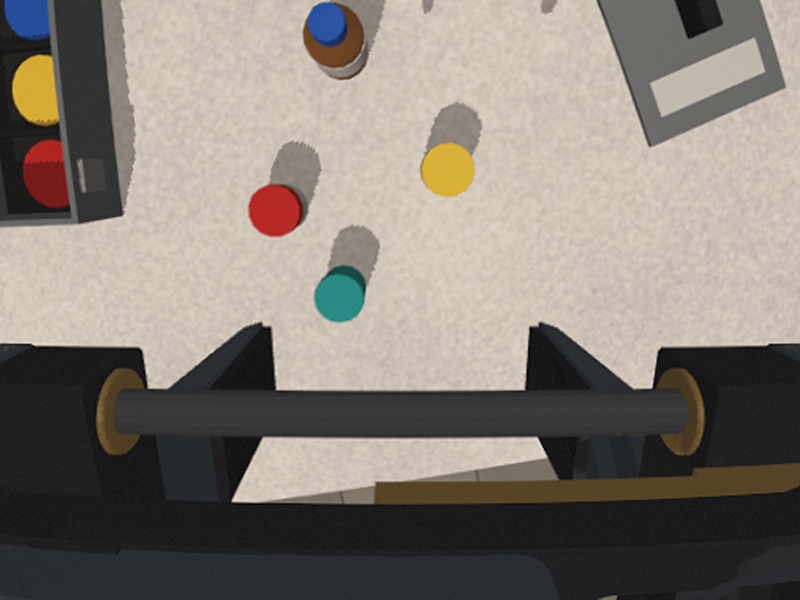

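Wrist view: yellow cap at (448,169), red cap (274,210), turquoise look-alike (339,295), blue-capped bottle (327,24). Discs are at the left.

```bash
python3 -c "
from h import *
np.set_printoptions(suppress=True,precision=1)
print(wpts('w2',[(448,169),(274,210),(339,295)],46))
print(wpts('w2',[(327,24)],95))
print(wpts('w2',[(79,222),(122,214)],[68]),wpts('w2',[(122,214)],0))
"
```

```text
[[654.1  58.   46. ]
 [660.8 -82.5  46. ]
 [737.9 -45.7  46. ]]
[[547.5  -9.   95. ]]
[[ 639.7 -230.9   68. ]
 [ 640.6 -194.2   68. ]] [[ 639.3 -232.6    0. ]]
```

Call:
jog_arm:
  moves: [-0.016,0.012,-0.02,0,0,0,1,-0.016,0.012,-0.02,0,0,0,1,-0.016,0.012,-0.02,0,0,0,1,-0.015,0.012,-0.02,0,0,0,1,0,0,-0.03,0,0,0,1,0,0,-0.03,0,0,0,1,0,0,-0.03,0,0,0,1,0,0,-0.03,0,0,0,1,0,0,-0.03,0,0,0,1,0,0,-0.02,0,0,0,1,0,0,-0.01,0,0,0,1,0,0,0,0,0,0,1]

```text
clock: 3.3
ee_pos: [650.3, 61.5, 17.8]
orientation: [-180.0, -0.2, 170.0]
force: [-0.5, 0.4, -0.7]
grip_width: 1.0
```

```bash
python3 -c "
from h import *
wshot('w3')"
```

```text
3.3 [650.3  61.5  17.8] [-180.    -0.2  170. ] 1.0
```

View pics/w3.png

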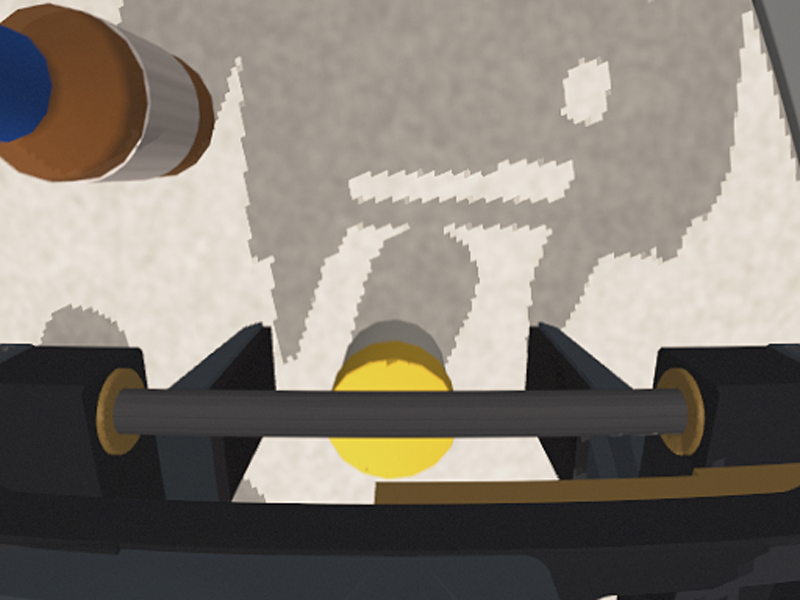

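The yellow cap is between the fingers at about (391,415), nearly centred.

```bash
python3 -c "
from h import *
print(wpts('w3',[(391,416),(331,416),(452,416),(391,477)],46).round(1))
"
```

```text
[[653.3  57.5  46. ]
 [650.2  39.2  46. ]
 [656.6  76.   46. ]
 [674.7  53.6  46. ]]
```

Call:
jog_arm:
  moves: [0.003,-0.004,0,0,0,0,1,0,0,0,0,0,0,-1,0,0,0,0,0,0,-1,0,0,0,0,0,0,-1,0,0,0,0,0,0,-1,0,0,0,0,0,0,-1,0,0,0,0,0,0,-1]

```text
clock: 3.93
ee_pos: [655.1, 56.5, 20.1]
orientation: [180.0, 0.0, 170.0]
force: [-0.1, -0.5, -0.1]
grip_width: 0.593
```

Call:
jog_arm:
  moves: [0,0,0,0,0,0,-1,0,0,0,0,0,0,-1,0,0,0,0,0,0,-1,0,0,0,0,0,0,-1,0,0,0.01,0,0,0,-1,0,0,0.02,0,0,0,-1,0,0,0.03,0,0,0,-1,0,0,0.03,0,0,0,-1,0,0,0.03,0,0,0,-1,0,0,0.03,0,0,0,-1,0,0,0,0,0,0,-1]

```text
clock: 4.85
ee_pos: [658.1, 56.7, 176.8]
orientation: [179.9, 0.4, 170.0]
force: [1.1, -0.3, 0.7]
grip_width: 0.452
```

Call:
jog_arm:
  moves: [0,-0.015,0.01,0,0,0,-1,0,-0.03,0.01,0,0,0,-1,0,-0.03,0.01,0,0,0,-1,0,-0.03,0.01,0,0,0,-1,0,-0.03,0.01,0,0,0,-1,0,-0.03,0.01,0,0,0,-1,0,-0.03,0.01,0,0,0,-1,0,-0.03,0.01,0,0,0,-1,0,-0.03,0.01,0,0,0,-1,0,-0.03,0.01,0,0,0,-1,0,-0.03,0,0,0,0,-1,0,0,0,0,0,0,-1]

```text
clock: 5.85
ee_pos: [654.4, -263.6, 270.3]
orientation: [-179.9, 0.0, 169.8]
force: [-0.3, -0.1, -0.4]
grip_width: 0.457
```

```bash
python3 -c "
from h import *
wshot('w4')"
```

```text
5.85 [ 654.4 -263.6  270.3] [-179.9    0.   169.8] 0.46
```

View pics/w4.png

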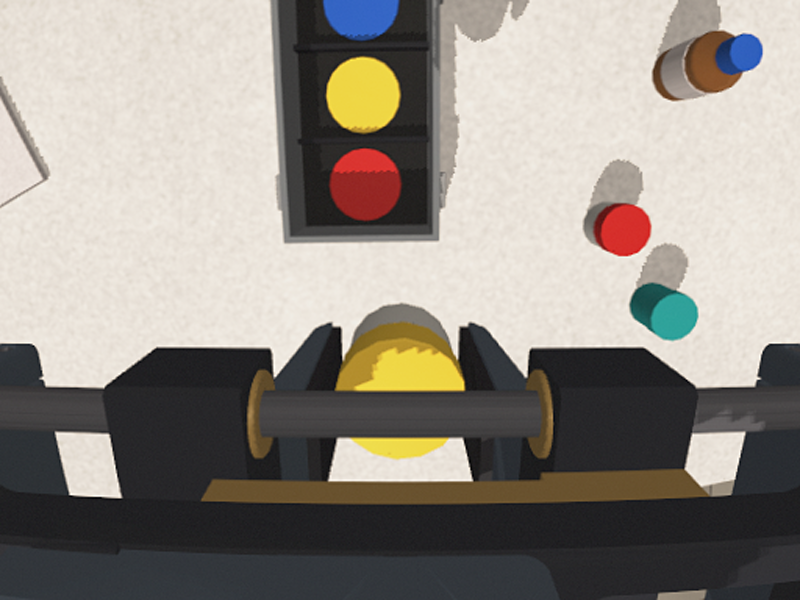

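Yellow disc centre is at (363,95), red disc (366,184), and the blue disc is at (360,5). The yellow pot is held upright.

```bash
python3 -c "
from h import *
d=wpts('w4',[(363,95),(366,184)],8);print(d.round(1));v=d[1]-d[0];print(np.linalg.norm(v),np.degrees(np.arctan2(v[1],v[0])))
r=wpts('w4',[(286,241),(438,240)],68);print(r.round(1));v=r[1]-r[0];print(np.linalg.norm(v),np.degrees(np.arctan2(v[1],v[0])))
print(wpts('w4',[(623,229)],46).round(1))
"
```

```text
[[ 521.4 -271.1    8. ]
 [ 591.8 -282.1    8. ]]
71.21953525978512 -8.940457148691594
[[ 620.8 -344.3   68. ]
 [ 640.1 -233.4   68. ]]
112.50678509846271 80.1313068602713
[[659.8 -86.4  46. ]]
```

Call:
jog_arm:
  moves: [-0.022,-0.001,-0.01,0,0,0,-1,-0.022,-0.001,-0.02,0,0,0,-1,-0.022,-0.001,-0.02,0,0,0,-1,-0.022,-0.001,-0.02,0,0,0,-1,-0.022,-0.001,-0.02,0,0,0,-1,-0.022,-0.001,-0.02,0,0,0,-1,0,-0.001,-0.02,0,0,0,-1,0,0,-0.01,0,0,0,-1,0,0,0,0,0,0,-1,0,0,0,0,0,0,-1,0,0,0,0,0,0,-1,0,0,0,0,0,0,-1]

```text
clock: 6.9
ee_pos: [524.1, -265.7, 131.0]
orientation: [-180.0, 0.1, 170.0]
force: [-0.9, 0.0, -0.4]
grip_width: 0.45
```

Call:
jog_arm:
  moves: [-0.002,-0.005,-0.02,0,0,0,-1,0,0,-0.03,0,0,0,-1,0,0,-0.03,0,0,0,-1,0,0,-0.01,0,0,0,-1,0,0,0,0,0,0,-1,0,0,0,0,0,0,-1,0,0,0,0,0,0,-1]

```text
clock: 7.48
ee_pos: [522.3, -271.0, 41.7]
orientation: [-180.0, 0.1, 170.0]
force: [0.2, 0.2, -0.3]
grip_width: 0.451
```

```bash
python3 -c "
from h import *
for i in range(4):
    s=monitor.observe();print(s['clock'],s['ee_pos'].round(1),s['force'].round(1));
    cams.grab_frame('wrist')
"
```

```text
7.4833 [ 522.3 -271.    41.7] [ 0.2  0.2 -0.3]
7.5333 [ 522.3 -271.    41.8] [ 0.5  0.1 -0.7]
7.5833 [ 522.2 -271.    41.6] [-0.4  0.3 -0.3]
7.6333 [ 522.  -270.9   41.4] [ 0.1  0.3 -0.9]
```

Call:
jog_arm:
  moves: [0,0,-0.008,0,0,0,-1,0,0,-0.004,0,0,0,-1,0,0,0,0,0,0,-1,0,0,0,0,0,0,-1]

```text
clock: 8.02
ee_pos: [521.0, -270.4, 27.5]
orientation: [180.0, -0.0, 170.0]
force: [0.1, -0.1, -0.7]
grip_width: 0.452
```

Call:
jog_arm:
  moves: [0,0,-0.0015,0,0,0,-1,0,0,0,0,0,0,-1,0,0,0,0,0,0,-1]

```text
clock: 8.27
ee_pos: [521.3, -270.5, 27.0]
orientation: [180.0, -0.0, 170.0]
force: [-4.5, 2.2, 16.5]
grip_width: 0.452
```

Call:
jog_arm:
  moves: [0,0,0.001,0,0,0,0.3,0,0,0,0,0,0,0.3,0,0,0,0,0,0,0.3,0,0,0,0,0,0,0.3,0,0,0,0,0,0,0.3]

```text
clock: 8.68
ee_pos: [521.1, -270.4, 27.2]
orientation: [180.0, -0.0, 170.0]
force: [0.1, -0.2, 0.5]
grip_width: 0.651
```

Call:
jog_arm:
  moves: [0,0,0.02,0,0,0,0.3,0,0,0.03,0,0,0,0.3,0,0,0.03,0,0,0,0.3,0.01,0.013,0.03,0,0,0,0.3,0.02,0.027,0,0,0,0,1,0.02,0.027,0,0,0,0,1,0.02,0.027,0,0,0,0,1,0.02,0.027,0,0,0,0,1,0.02,0.027,0,0,0,0,1,0.02,0.027,0,0,0,0,1,0.01,0.013,0,0,0,0,1,0,0,0,0,0,0,1]

```text
clock: 9.68
ee_pos: [662.7, -80.1, 137.3]
orientation: [180.0, 0.0, 170.1]
force: [0.8, -0.3, 0.2]
grip_width: 0.996
```

Call:
jog_arm:
  moves: [0,0,0,0,0,0,1,0,0,0,0,0,0,1,0,0,0,0,0,0,1]

```text
clock: 9.93
ee_pos: [660.3, -83.5, 137.3]
orientation: [-180.0, -0.0, 169.9]
force: [-0.3, 0.7, 0.4]
grip_width: 1.0
```

Call:
jog_arm:
  moves: [0,0,-0.02,0,0,0,1,0,0,-0.03,0,0,0,1,0,0,-0.03,0,0,0,1,0,0,-0.025,0,0,0,1,0,0,-0.013,0,0,0,1,0,0,0,0,0,0,1,0,0,0,0,0,0,1]

```text
clock: 10.52
ee_pos: [661.0, -83.0, 19.7]
orientation: [-180.0, -0.0, 169.9]
force: [-0.7, -0.3, 0.7]
grip_width: 0.999
```

```bash
python3 -c "
from h import *
wshot('w5')"
```

```text
10.5167 [661.  -83.   19.7] [-180.    -0.   169.9] 1.0
```

View pics/w5.png

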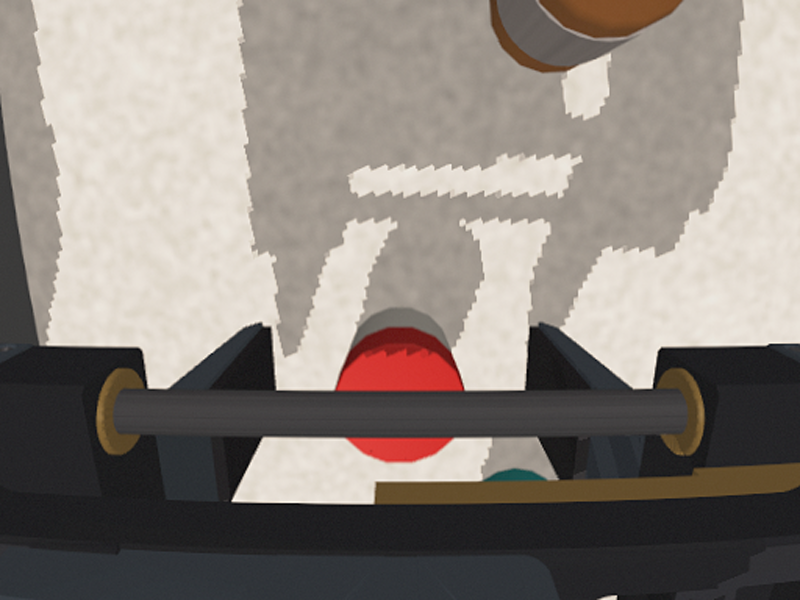

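The red cap is centred between the fingers at (400,400). The turquoise pot sits clear at (515,475).

Call:
jog_arm:
  moves: [0,0,0,0,0,0,-1,0,0,0,0,0,0,-1,0,0,0,0,0,0,-1,0,0,0,0,0,0,-1,0,0,0,0,0,0,-1,0,0,0,0,0,0,-1,0,0,0,0,0,0,-1,0,0,0,0,0,0,-1,0,0,0,0,0,0,-1,0,0,0,0,0,0,-1,0,0,0,0,0,0,-1]

```text
clock: 11.48
ee_pos: [661.2, -82.4, 19.4]
orientation: [-180.0, -0.0, 170.0]
force: [-0.2, 1.0, 1.2]
grip_width: 0.45
```

Call:
jog_arm:
  moves: [0,0,0.01,0,0,0,-1,0,0,0.03,0,0,0,-1,0,0,0.03,0,0,0,-1,0,0,0.03,0,0,0,-1,-0.009,-0.025,0.03,0,0,0,-1,-0.01,-0.029,0,0,0,0,-1,-0.01,-0.029,0,0,0,0,-1,-0.01,-0.029,0,0,0,0,-1,-0.01,-0.029,0,0,0,0,-1,-0.01,-0.029,0,0,0,0,-1,-0.01,-0.03,0,0,0,0,-1,0,0,0,0,0,0,-1]

```text
clock: 12.48
ee_pos: [590.7, -286.6, 150.3]
orientation: [-179.9, 0.0, 169.8]
force: [-0.2, -0.3, -0.4]
grip_width: 0.451
```

Call:
jog_arm:
  moves: [0,0,-0.02,0,0,0,-1,0,0,-0.03,0,0,0,-1,0,0,-0.01,0,0,0,-1,0,0,0,0,0,0,-1,0,0,0,0,0,0,-1]

```text
clock: 12.9
ee_pos: [592.2, -282.2, 89.8]
orientation: [180.0, -0.0, 170.0]
force: [0.7, -1.1, -0.9]
grip_width: 0.451
```

Call:
jog_arm:
  moves: [0,0,-0.02,0,0,0,-1,0,0,-0.025,0,0,0,-1,0,0,-0.01,0,0,0,-1,0,0,-0.005,0,0,0,-1,0,0,0,0,0,0,-1,0,0,0,0,0,0,-1,0,0,-0.002,0,0,0,-1,0,0,0,0,0,0,-1]

```text
clock: 13.57
ee_pos: [592.7, -282.7, 28.3]
orientation: [-180.0, 0.1, 170.0]
force: [-0.1, 0.8, 0.2]
grip_width: 0.451
```

Call:
jog_arm:
  moves: [0,0,-0.001,0,0,0,-1,0,0,0,0,0,0,-1,0,0,0,0,0,0,0.3,0,0,0,0,0,0,0.3,0,0,0,0,0,0,0.3,0,0,0,0,0,0,0.3,0,0,0,0,0,0,0.3]

```text
clock: 14.15
ee_pos: [592.1, -282.4, 26.4]
orientation: [180.0, -0.0, 170.0]
force: [0.7, 0.0, 0.5]
grip_width: 0.649
```

Call:
jog_arm:
  moves: [0,0,0.02,0,0,0,0.3,0,0,0.03,0,0,0,0.3,0,0,0.03,0,0,0,0.3,-0.008,0.02,0.03,0,0,0,0.3,-0.012,0.028,0.02,0,0,0,0.3,-0.012,0.028,0.01,0,0,0,1,-0.012,0.028,0,0,0,0,1,-0.012,0.028,0,0,0,0,1,-0.012,0.028,0,0,0,0,1,-0.012,0.028,0,0,0,0,1,-0.012,0.028,0,0,0,0,1,-0.012,0.028,0,0,0,0,1]

```text
clock: 15.15
ee_pos: [487.3, -37.3, 166.5]
orientation: [180.0, 0.0, 169.9]
force: [0.4, 0.1, -0.7]
grip_width: 1.001
```

Call:
jog_arm:
  moves: [-0.012,0.028,0,0,0,0,1,-0.012,0.028,0,0,0,0,1,-0.012,0.028,0,0,0,0,1,-0.01,0.02,0,0,0,0,1,0,0,0,0,0,0,1,0,0,0,0,0,0,1,0,0,0,0,0,0,1,0,0,0,0,0,0,1]

```text
clock: 15.82
ee_pos: [442.6, 64.9, 166.5]
orientation: [-180.0, 0.0, 169.9]
force: [-0.0, -0.1, 0.3]
grip_width: 1.002
```

Call:
jog_arm:
  moves: [0.001,-0.004,-0.02,0,0,0,1,0,0,-0.03,0,0,0,1,0,0,-0.03,0,0,0,1,0,0,-0.01,0,0,0,1,0,0,0,0,0,0,1,0,0,0,0,0,0,1]

```text
clock: 16.32
ee_pos: [443.4, 61.1, 76.8]
orientation: [-180.0, -0.1, 169.9]
force: [-0.9, -0.2, -0.3]
grip_width: 0.998
```

```bash
python3 -c "
from h import *
wshot('w6')"
```

```text
16.3167 [443.4  61.1  76.8] [-1.800e+02 -1.000e-01  1.699e+02] 1.0
```

View pics/w6.png

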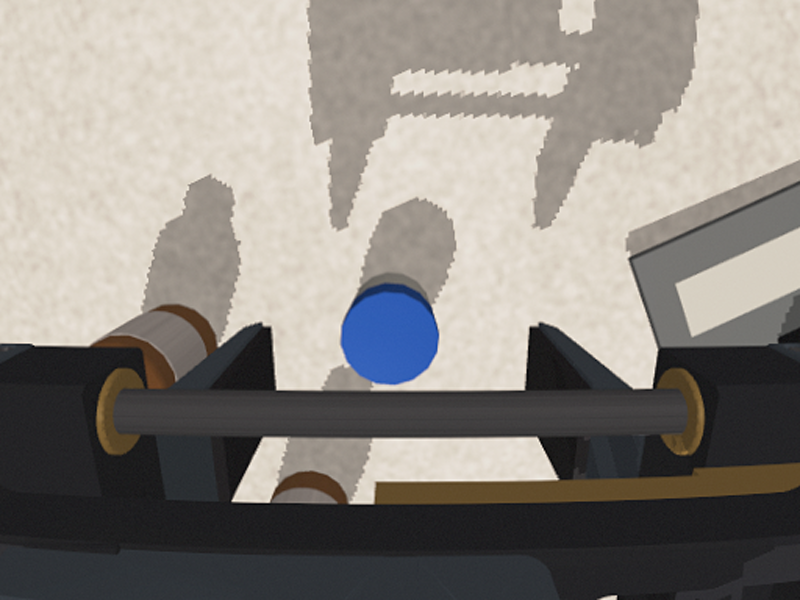

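```bash
python3 -c "
from h import *
print(wpts('w6',[(390,334)],46).round(1))
"
```

```text
[[439.1  57.   46. ]]
```

Call:
jog_arm:
  moves: [-0.004,-0.004,-0.02,0,0,0,1,0,0,-0.02,0,0,0,1,0,0,-0.017,0,0,0,1,0,0,0,0,0,0,-1,0,0,0,0,0,0,-1,0,0,0,0,0,0,-1,0,0,0,0,0,0,-1,0,0,0,0,0,0,-1,0,0,0,0,0,0,-1,0,0,0,0,0,0,-1,0,0,0,0,0,0,-1,0,0,0,0,0,0,-1]

```text
clock: 17.37
ee_pos: [439.3, 57.6, 19.7]
orientation: [180.0, 0.0, 170.0]
force: [-0.9, 0.7, 7.8]
grip_width: 0.448
```

Call:
jog_arm:
  moves: [0,0,0,0,0,0,-1,0,0,0,0,0,0,-1,0,0,0,0,0,0,-1]

```text
clock: 17.62
ee_pos: [439.3, 57.6, 19.7]
orientation: [180.0, 0.0, 170.0]
force: [-2.1, 0.2, 7.3]
grip_width: 0.452
```

Call:
jog_arm:
  moves: [0,0,0.01,0,0,0,-1,0,0,0.02,0,0,0,-1,0,0,0.03,0,0,0,-1,0,0,0.03,0,0,0,-1,0,0,0.03,0,0,0,-1,0,0,0.03,0,0,0,-1,0.002,0,0,0,0,0,-1,0,0,0,0,0,0,-1]

```text
clock: 18.28
ee_pos: [442.2, 57.6, 171.2]
orientation: [179.9, 0.2, 170.0]
force: [0.5, 0.3, -0.9]
grip_width: 0.449
```

Call:
jog_arm:
  moves: [0.002,-0.02,0,0,0,0,-1,0.001,-0.028,0,0,0,0,-1,0.001,-0.028,0,0,0,0,-1,0.001,-0.028,0,0,0,0,-1,0.001,-0.028,0,0,0,0,-1,0.001,-0.028,0,0,0,0,-1,0.001,-0.028,0,0,0,0,-1,0.001,-0.028,0,0,0,0,-1,0,-0.028,0,0,0,0,-1,0,-0.028,0,0,0,0,-1,0,-0.028,0,0,0,0,-1,0,-0.016,0,0,0,0,-1]

```text
clock: 19.28
ee_pos: [449.2, -260.4, 168.0]
orientation: [180.0, -0.1, 169.9]
force: [0.2, 0.1, -0.6]
grip_width: 0.451
```

Call:
jog_arm:
  moves: [0,0,0,0,0,0,-1,0,0,0,0,0,0,-1,0,0,-0.03,0,0,0,-1,0,0,-0.03,0,0,0,-1,0,0,0,0,0,0,-1,0,0,0,0,0,0,-1,0,0,0,0,0,0,-1]

```text
clock: 19.87
ee_pos: [450.5, -258.0, 110.3]
orientation: [180.0, -0.0, 170.0]
force: [-0.5, -0.3, -0.3]
grip_width: 0.454
```

Over the blue disc (450,-258.5). Lowering.

Call:
jog_arm:
  moves: [0,0,-0.02,0,0,0,-1,0,0,-0.03,0,0,0,-1,0,0,-0.02,0,0,0,-1,0,0,-0.008,0,0,0,-1,0,0,0,0,0,0,-1,0,0,-0.003,0,0,0,-1,0,0,0,0,0,0,-1,0,0,0,0,0,0,-1]

```text
clock: 20.53
ee_pos: [450.9, -258.9, 29.7]
orientation: [-180.0, 0.1, 170.0]
force: [0.5, 0.4, -0.7]
grip_width: 0.453
```

Call:
jog_arm:
  moves: [0,0,-0.002,0,0,0,-1,0,0,0,0,0,0,-1,0,0,0,0,0,0,-1]

```text
clock: 20.78
ee_pos: [451.0, -259.0, 27.6]
orientation: [-180.0, 0.1, 170.0]
force: [-1.5, 1.4, 11.6]
grip_width: 0.45
```

Call:
jog_arm:
  moves: [0,0,0,0,0,0,0.3,0,0,0,0,0,0,0.3,0,0,0,0,0,0,0.3,0,0,0,0,0,0,0.3,0,0,0.02,0,0,0,0.3,0,0,0.03,0,0,0,0.3,0,0,0.03,0,0,0,0.3,0,0,0.03,0,0,0,0.3,0,0,0.03,0,0,0,0.3,0.03,0,0.03,0,0,0,1,0.03,0,0.03,0,0,0,1,0.03,0,0.03,0,0,0,1]

```text
clock: 21.78
ee_pos: [539.3, -258.3, 256.8]
orientation: [-180.0, 0.0, 169.9]
force: [-0.0, -0.8, 0.4]
grip_width: 0.839
```

Call:
jog_arm:
  moves: [0.03,0,0.03,0,0,0,1,0.03,0,0,0,0,0,1,0.02,0,0,0,0,0,1,0.01,0,0,0,0,0,1,0,0,0,0,0,0,1]

```text
clock: 22.2
ee_pos: [628.9, -258.2, 283.5]
orientation: [180.0, -0.0, 170.0]
force: [0.7, -1.0, 0.3]
grip_width: 0.997
```

```bash
python3 -c "
from h import *
wshot('w7')"
```

```text
22.2 [ 628.9 -258.2  283.5] [180.  -0. 170.] 1.0
```

View pics/w7.png

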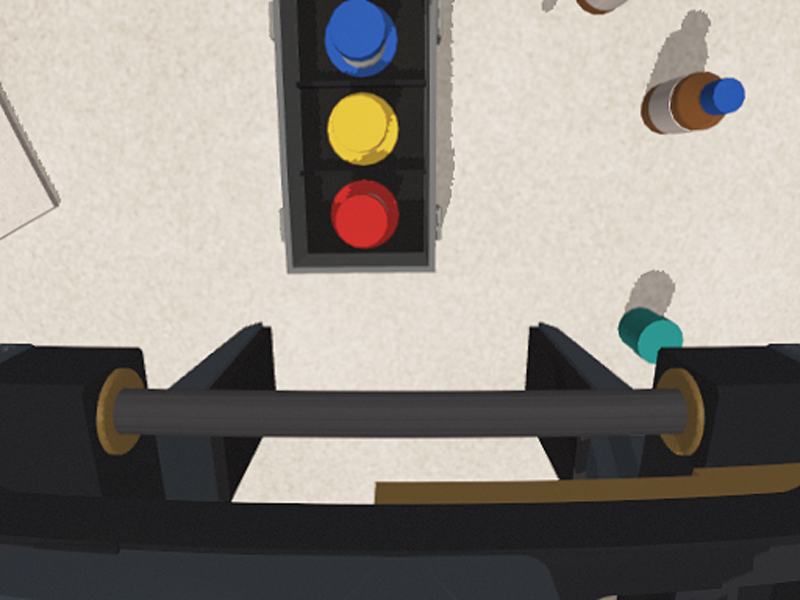

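The pots stand on their matching discs: cap tops blue (357,29), yellow (358,125), red (361,221). Disc centres are near blue (361,40), yellow (363,129), red (365,214).

```bash
python3 -c "
from h import *
print(wpts('w7',[(357,30),(359,124),(361,221)],54).round(1)); print(wpts('w7',[(361,40),(363,129),(365,214)],8).round(1))
r=wpts('w7',[(288,271),(435,271)],68);print(r.round(1));v=r[1]-r[0];print(np.linalg.norm(v),np.degrees(np.arctan2(v[1],v[0])))
c=r.mean(0)[:2]-112*np.array([np.cos(np.radians(-9.9)),np.sin(np.radians(-9.9))]);print(c)
"
```

```text
[[ 454.4 -260.2   54. ]
 [ 520.8 -271.2   54. ]
 [ 593.  -283.5   54. ]]
[[ 450.5 -259.9    8. ]
 [ 520.9 -271.5    8. ]
 [ 591.5 -283.2    8. ]]
[[ 619.8 -345.6   68. ]
 [ 639.7 -233.1   68. ]]
114.22760989126282 79.99722774344924
[ 519.42042433 -270.10220269]
```

Call:
jog_arm:
  moves: [-0.005,0.02,0,0,0,2,1,-0.005,0.028,0,0,0,2,1,-0.005,0.028,0,0,0,2,1,-0.005,0.028,0,0,0,2,1,-0.005,0.028,0,0,0,2,1,-0.005,0.028,0,0,0,2,1,-0.005,0.028,0,0,0,2,1,-0.005,0.028,0,0,0,2,1,-0.005,0.028,0,0,0,2,1,-0.005,0.028,0,0,0,2,1,-0.005,0.028,0,0,0,2,1,-0.005,0.028,0,0,0,2,1]

```text
clock: 23.25
ee_pos: [566.1, 70.1, 283.9]
orientation: [180.0, -0.0, -166.0]
force: [-0.8, -0.7, -0.9]
grip_width: 1.001
```

Call:
jog_arm:
  moves: [-0.005,0.028,-0.02,0,0,0,1,-0.005,0.028,-0.02,0,0,0,1,-0.005,0.028,-0.02,0,0,0,1,-0.005,0.028,-0.02,0,0,0,1,-0.005,0.028,-0.02,0,0,0,1,-0.005,0.028,-0.02,0,0,0,1,-0.005,0.028,-0.02,0,0,0,1,0,0,-0.01,0,0,0,1,0,0,0,0,0,0,1,0,0,0,0,0,0,1,0,0,0,0,0,0,1]

```text
clock: 24.17
ee_pos: [533.2, 264.5, 135.2]
orientation: [180.0, 0.0, -166.1]
force: [0.4, -0.6, 0.4]
grip_width: 1.0
```

```bash
python3 -c "
from h import *
wshot('w8')"
```

```text
24.1667 [533.2 264.5 135.2] [ 180.     0.  -166.1] 1.0
```

View pics/w8.png

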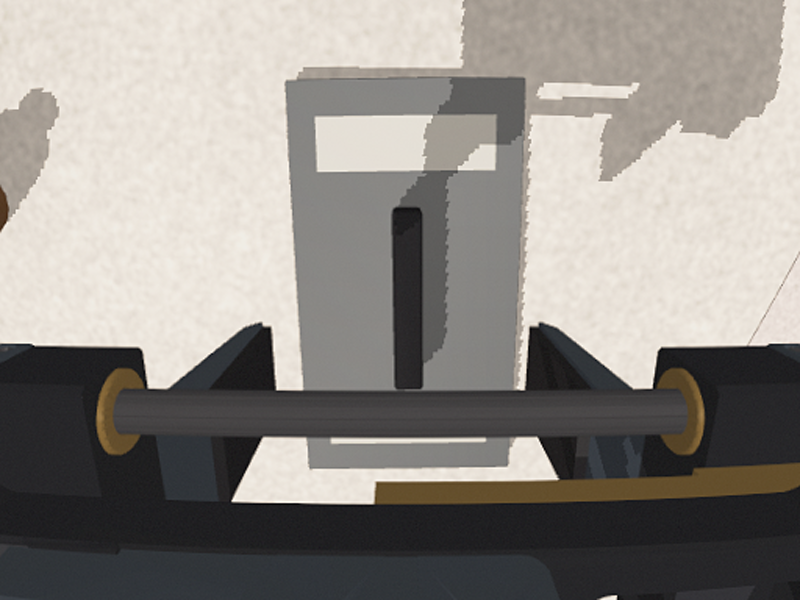

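The lid is well aligned with the tool. Bar top runs from (407,209) to (408,388), plate corners at (287,79), (525,77), (510,466), (309,467).

```bash
python3 -c "
from h import *
g=wpts('w8',[(392,210),(422,210),(422,388),(395,389)],44);print(g.mean(0).round(1))
p=wpts('w8',[(287,79),(525,77),(510,466),(309,467)],14);print(p.mean(0).round(1))
v=p[2:].mean(0)-p[:2].mean(0);print(np.linalg.norm(v),np.degrees(np.arctan2(v[1],v[0])))
"
```

```text
[531.4 268.   44. ]
[531.3 268.7  14. ]
237.92679680070123 14.671237886495295
```

Call:
jog_arm:
  moves: [-0.002,0.004,-0.02,0,0,0.6,0.2,0,0,-0.03,0,0,0,0.2,0,0,-0.03,0,0,0,0.2,0,0,-0.02,0,0,0,0.2,0,0,-0.015,0,0,0,0.2,0,0,0,0,0,0,-0.2,0,0,0,0,0,0,-0.2]

```text
clock: 24.8
ee_pos: [531.3, 268.9, 19.8]
orientation: [-180.0, -0.0, -165.5]
force: [-0.1, 0.2, 0.6]
grip_width: 0.52
```

Call:
jog_arm:
  moves: [0,0,0,0,0,0,-1,0,0,0,0,0,0,-1,0,0,0,0,0,0,-1,0,0,0,0,0,0,-1,0,0,0,0,0,0,-1,0,0,0,0,0,0,-1,0,0,0,0,0,0,-1,0,0,0,0,0,0,-1,0,0,0,0,0,0,-1]

```text
clock: 25.55
ee_pos: [531.3, 269.7, 20.0]
orientation: [180.0, 0.0, -165.4]
force: [-2.3, -2.0, 7.8]
grip_width: 0.175
```

Call:
jog_arm:
  moves: [0,0,0.005,0,0,0,-1,0,0,0.01,0,0,0,-1,0,0,0.02,0,0,0,-1,0,0,0.025,0,0,0,-1,0,0,0.025,0,0,0,-1,0,0,0.025,0,0,0,-1,0,0,0.025,0,0,0,-1,0,0,0.02,0,0,0,-1,0,0,0.01,0,0,0,-1,0,0,0,0,0,0,-1]

```text
clock: 26.38
ee_pos: [532.0, 270.0, 186.9]
orientation: [180.0, 0.2, -165.4]
force: [0.8, 0.7, -1.5]
grip_width: 0.173
```

Call:
jog_arm:
  moves: [0,-0.01,0,0,0,-1,-1,0,-0.02,0,0,0,-1,-1,0,-0.025,0,0,0,-1,-1,0,-0.025,0,0,0,-1,-1,0,-0.025,0,0,0,-1,-1,0,-0.025,0,0,0,-1,-1,0,-0.025,0,0,0,-1,-1,0,-0.025,0,0,0,-1,-1,0,-0.025,0,0,0,-1,-1,0,-0.025,0,0,0,-1,-1,0,-0.025,0,0,0,-1,-1,0,-0.025,0,0,0,-1,-1]

```text
clock: 27.38
ee_pos: [529.5, -12.0, 182.6]
orientation: [180.0, -0.2, -177.5]
force: [-1.3, 0.7, -2.1]
grip_width: 0.172
```

Call:
jog_arm:
  moves: [-0.001,-0.025,0,0,0,-1,-1,-0.001,-0.025,0,0,0,-1,-1,-0.001,-0.025,0,0,0,-1,-1,-0.001,-0.025,0,0,0,-1,-1,-0.001,-0.025,0,0,0,-1,-1,-0.001,-0.025,0,0,0,-1,-1,-0.001,-0.025,0,0,0,-1,-1,-0.001,-0.025,0,0,0,-1,-1,-0.001,-0.025,0,0,0,-1,-1,-0.001,-0.02,0,0,0,-1,-1,0,-0.01,0,0,0,-1,-1,0,-0.005,0,0,0,-1,-1]

```text
clock: 28.38
ee_pos: [519.9, -271.5, 182.9]
orientation: [180.0, -0.1, 170.4]
force: [0.7, -0.2, -1.8]
grip_width: 0.172
```

Call:
jog_arm:
  moves: [0,0,0,0,0,-0.6,-1,0,0,0,0,0,0,-1,0,0,0,0,0,0,-1,0,0,0,0,0,0,-1,0,0,0,0,0,0,-1]

```text
clock: 28.8
ee_pos: [521.1, -269.7, 184.3]
orientation: [180.0, -0.0, 170.0]
force: [0.5, 0.8, -2.6]
grip_width: 0.174
```

```bash
python3 -c "
from h import *
wshot('w9')"
```

```text
28.8 [ 521.1 -269.7  184.3] [180.  -0. 170.] 0.17
```

View pics/w9.png

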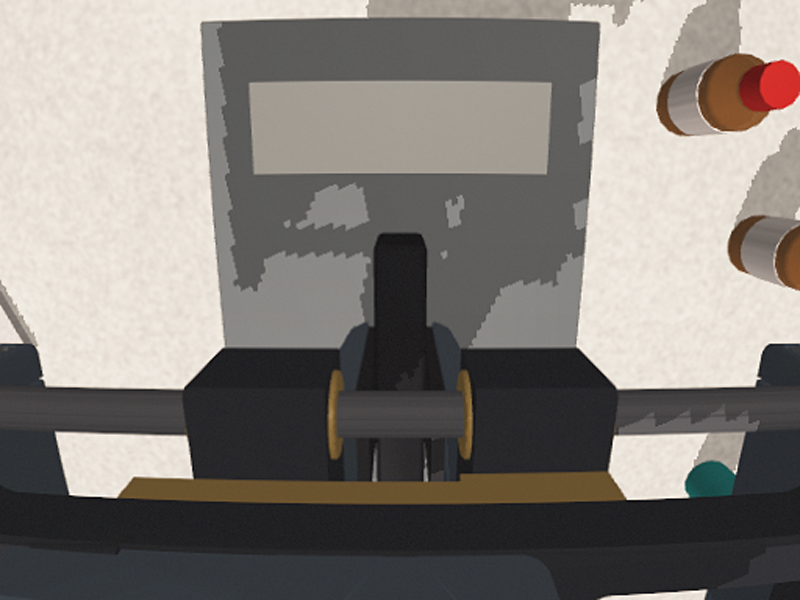

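```bash
python3 -c "
from h import *
p=wpts('w9',[(202,21),(599,23)],178.3);v=p[1]-p[0];print(p.round(1),np.linalg.norm(v),np.degrees(np.arctan2(v[1],v[0])))
u=np.array([np.cos(np.radians(-10)),np.sin(np.radians(-10))]);print(p.mean(0)[:2]+120*u)
"
```

```text
[[ 392.9 -313.7  178.3]
 [ 415.9 -186.   178.3]] 129.75877108780855 79.78388942781186
[ 522.61594079 -270.68830709]
```

Call:
jog_arm:
  moves: [-0.001,0,-0.01,0,0,0,-1,0,0,-0.02,0,0,0,-1,0,0,-0.025,0,0,0,-1,0,0,-0.02,0,0,0,-1,0,0,-0.015,0,0,0,-1,0,0,-0.005,0,0,0,-1,0,0,0,0,0,0,-1,0,0,0,0,0,0,-1,0,0,-0.003,0,0,0,-1,0,0,-0.003,0,0,0,-1,0,0,0,0,0,0,-1,0,0,0,0,0,0,-1]

```text
clock: 29.85
ee_pos: [520.1, -270.5, 83.6]
orientation: [-180.0, 0.0, 170.0]
force: [-0.1, 0.3, -2.2]
grip_width: 0.174
```

Call:
jog_arm:
  moves: [0,0,-0.002,0,0,0,-1,0,0,0,0,0,0,-1,0,0,-0.001,0,0,0,-1,0,0,0,0,0,0,-1,0,0,0,0,0,0,-1]

```text
clock: 30.27
ee_pos: [520.0, -270.5, 80.2]
orientation: [180.0, -0.0, 170.0]
force: [-0.2, 0.7, -1.6]
grip_width: 0.17
```

Call:
jog_arm:
  moves: [0,0,-0.001,0,0,0,-1,0,0,0,0,0,0,-1,0,0,0,0,0,0,-1]

```text
clock: 30.52
ee_pos: [520.1, -270.5, 79.9]
orientation: [180.0, -0.0, 170.0]
force: [-4.4, 2.2, 10.2]
grip_width: 0.17
```

Seated at the expected height, contact 10 N. Release and rise.

Call:
jog_arm:
  moves: [0,0,0,0,0,0,0,0,0,0,0,0,0,0,0,0,0,0,0,0,0,0,0,0,0,0,0,0,0,0,0,0,0,0,0,0,0,0,0,0,0,0,0,0,0.01,0,0,0,0,0,0,0.02,0,0,0,0,0,0,0.03,0,0,0,0,0,0,0.03,0,0,0,0,0.01,0,0.03,0,0,0,0,0.02,0,0.03,0,0,0,0]

```text
clock: 31.52
ee_pos: [548.8, -270.3, 231.6]
orientation: [180.0, -0.0, 169.9]
force: [0.4, -0.6, 0.5]
grip_width: 0.497
```

Call:
jog_arm:
  moves: [0.02,0,0.03,0,0,0,0,0.02,0,0.03,0,0,0,0,0.02,0,0,0,0,0,0,0.02,0,0,0,0,0,0,0.01,0,0,0,0,0,0,0,0,0,0,0,0,0,0,0,0,0,0,0,0]

```text
clock: 32.1
ee_pos: [639.4, -270.2, 288.8]
orientation: [180.0, -0.1, 170.0]
force: [-0.3, -0.1, -0.4]
grip_width: 0.501
```

```bash
python3 -c "
from h import *
wshot('w10'); cal,im=cams.calibration('side'),cams.grab_frame('side')
cv2.imwrite('pics/side2.png',cv2.resize(im[110:305,155:355],None,fx=3,fy=3,interpolation=cv2.INTER_CUBIC))"
```

```text
32.1 [ 639.4 -270.2  288.8] [ 1.8e+02 -1.0e-01  1.7e+02] 0.5
```

View pics/w10.png

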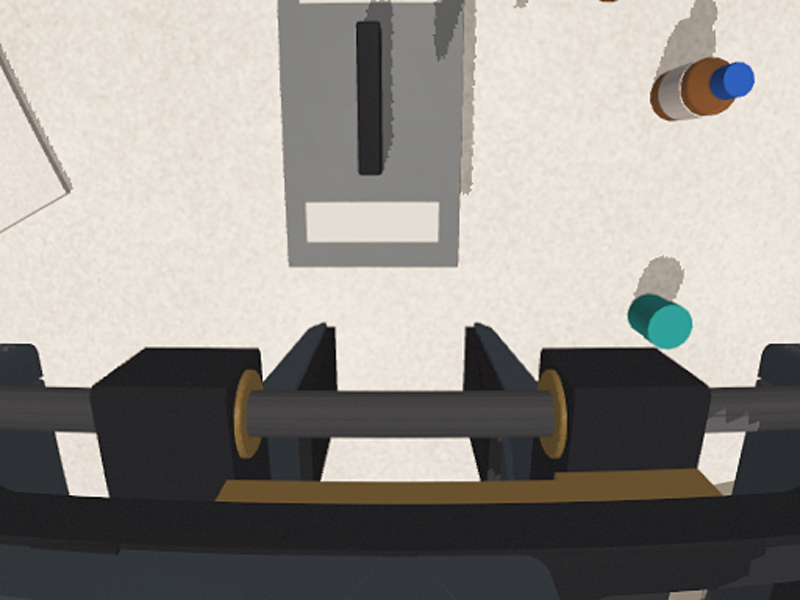

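View pics/side2.png

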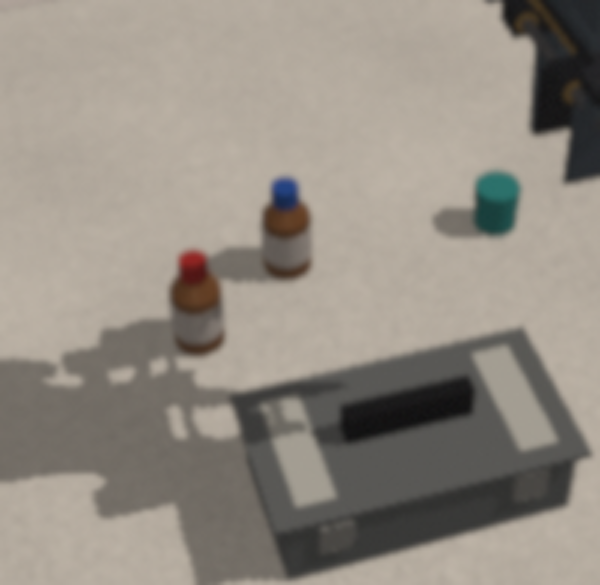

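The lid sits flat on the case: bar (357–382, 20–175) in the wrist view, plate corners in the side view about (232,396), (523,329), (590,456), (280,530). Both bottles stand at the same pixels as at the start.

```bash
python3 -c "
from h import *
p=wpts('w10',[(289,266),(458,266)],74);v=p[1]-p[0];print(p.round(1),np.linalg.norm(v),np.degrees(np.arctan2(v[1],v[0])))
u=np.array([np.cos(np.radians(-10)),np.sin(np.radians(-10))]);print(p.mean(0)[:2]-120*u)
print(onz(cams.calibration('side'),np.array([(232,396),(523,329),(590,456),(280,530)])/3+[155,110],74).mean(0))
ctrl.finish_job()"
```

```text
[[ 626.3 -355.8   74. ]
 [ 649.1 -227.    74. ]] 130.74954324206564 79.97994453061993
[ 519.54631825 -270.58937176]
[ 521.78117036 -274.27584029   74.        ]
the job is handed in; nothing more can be done
```

All three pots are on their matching discs, the lid is on the case, and I handed the job in at about 32 s. The hand-in gives no verdict, so the checks below are my own.

- **Pots:** a wrist view before the lid went on showed all three upright. The cap centres measured about 0.3 mm (yellow), 1.5 mm (red) and 4 mm (blue) from their disc centres; the limit is 15 mm. They are hidden under the lid now, so I could not check them again.
- **Lid:** it touched down at the expected height, with the TCP at 79.9 mm against 80 mm, and looks flat in both last pictures. The wrist view puts its centre about 1.5 mm from the case centre I used, and in line with the case to within about 0.1°.
- **Bottles and turquoise pot:** both bottles show at the same pixels in the side view as at the start, and I left the turquoise pot alone.
- **Disagreement:** the side camera reads y about 4 mm lower than the wrist camera for the lid. It showed the same offset for the case at the start (about 6 mm against the scene camera), so I put it down to camera calibration.

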